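# Move the hand tools to the new rack in the same order

### The arm

A 6-joint arm with a two-finger parallel gripper is mounted at the origin on the work surface. World frame = base frame: x ahead of the robot, y to its left, z up, the work surface at z = 0. Lengths are in m, angles in rad, forces in N, time in s.
With the tool pointing down it reaches from about 0.35 to 0.975 m from the base axis. Payload 4.9 kg.
Tool frame: the origin (TCP) lies midway between the tips of the shut fingers; the grasp point (between the pads) lies 19 mm behind it; z points along the fingers, y is the line along which they close (so a half turn about z gives the same grasp; the last joint's range is limited). The gripper opens to 85 mm and grips with 20 to 120 N. Pads are 22 mm wide; open, the fingers measure 114 mm over their backs; the gripper's body (76 mm by 85 mm) begins 54 mm behind the grasp point. The pads swing forward as they close: fully open they stand 13 mm farther back than shut.
Start: joints at [-1.442, 0.053, 1.613, -0, 1.476, -0.119], TCP at [0.153, -0.606, 0.231] pointing down, gripper open.
Joint ranges: [-3.01, 3.01], [-1.01, 2.22], [0.06, 2.58], [-1.02, 4.17], [0.09, 2.62], [-3.14, 3.14]. Speed limits (rad/s): [2.57, 2.57, 3.14, 3.14, 3.14, 3.14].

### API

Orientations are given as a unit quaternion [w, x, y, z].
In Python, from plant import manip, job, probe_bus, grab_frame, camera_params gives the robot as it stands (manip), with the cameras as plain functions, the job (job) and the readings (probe_bus).
- The arm moves only by the shell command python3 shift.py 'ROWS'. ROWS is a JSON list of rows, 1 to 5 of them, each an object with the fields aperture (the opening from 0.0 (shut) to 1.0 (fully open)), tx, ty, tz (the shift in shares of the most that a row can go, 1 being 62.5 mm), wx, wy, wz (a rotation vector in fractions of the full range, 1 being 4 rad); a field left out counts as zero (the opening has to be given); each row shifts and turns the commanded pose from where the row before left it, along the tool's axes as they then stand; what a row does not reach is not made up. A row lasts 1/8 s, in which the tool goes at most 0.0625 m and 0.188 rad, less where a joint would pass 70% of its speed; a pose out of reach is approached as far as the arm can. The fingers move at their own pace and stop on an object; the grip force is fixed at half the most. Time passes only in rows, so rows that do not move let the fingers close. It prints the time, the measured TCP pose, the force, the opening and the grip force at its end. A shift or turn number past 1, either way, is cut back to 1. Input that does not fit is refused with a message, and nothing moves.
- probe_bus.state(): the state, without advancing time (a new reading comes with each control period).
- grab_frame(name): name is "scene" or "top" or "wrist"; returns the picture (400x640x3 uint8, red, green, blue); there is no depth.
- camera_params(name): a dict with "intrinsics" (3x3 intrinsics, pixels), "xyz" and "orientation" of the camera in the world. Camera axes: x right, y down, z forward; pixel columns grow to the right and rows downward; lengths in m; the calibration is good to about 2 mm. A picture is of the moment at which its call begins: read the wrist's pose just before it. camera_params takes no time and is no camera call; for the wrist camera it gives the pose at the moment of the call.
- job.job_done(): hands the job in; it is judged then, once.
The state is a dict: "time": time; "joint_pos": joint angles; "joint_vel": joint speeds; "joint_efforts": joint torques, N m; "tool_pos": TCP position; "tool_rot": TCP orientation; "contact_force": force on the tool from outside, world axes, zero at the start; "ft_torque": the same for the moment, N m; "gripper_width": opening from 0.0 (shut) to 1.0 (fully open); "grasp_force": force on a finger pad.
Only numpy, scipy, OpenCV 4.12 (cv2) and the standard library are available. Lean on these libraries where they do the work, as an engineer would, in place of code of your own. Each camera call takes 0.05 s, during which the arm holds its last target. There are 200 camera calls.

### The job

Move the four wood-handled hand tools from the old rack of separate blocks into the new drilled bar, one tool to a hole, keeping them in the same order from left to right as seen from the robot. Each must stand upright with its shank down the hole and its brass collar resting on the bar.

Things in the scene. Friction and masses are not known exactly. Their poses are not given: they have to be found in the camera images.
- old_rack: Old rack: fixed dark wood strip 75 x 284 x 8 mm on the bench, with four separate drilled wood blocks on it in a row along own y, centres at y = +102, +34, -34, -102 mm; a tool stands in each. Origin: centre of its underside; own y points to the left end as seen from the robot (rack turned by up to 0.45 rad).
- new_rack: New rack, empty: one thick fixed plywood bar 70 x 284 mm, top 60 mm above the bench. Four round holes 22 mm across, 50 mm deep, at x = 0, y = +102, +34, -34, -102 mm. Origin: centre of its underside, at bench height; own y points to the left end as seen from the robot (turned up to 0.45 rad). A seated tool's collar lies on the bar: its origin 60 mm above this one.
- tool_awl: Awl with a plain pale wood pear-shaped handle, round, 40 mm across at its widest, which is 42 mm above the origin (take it there); top 66 mm above the origin. Origin: centre of the underside of its brass collar (36 mm across, z 0 to 8 mm); own z up the handle. Steel shank 8 mm across, to 40 mm below the origin. About 80 g. Starts upright in its block, collar on top.
- tool_chisel: Chisel with a long straight round mid-brown wood handle 28 mm across (take it 40 to 75 mm up), a dark steel hoop 31 mm across round its top end; top 97 mm above the origin. Origin: centre of the underside of its brass collar (36 mm across, z 0 to 8 mm); own z up the handle. Steel shank 8 mm across, to 40 mm below the origin. About 80 g. Starts upright in its block, collar on top.
- tool_graver: Graver with a dark wood mushroom handle: thin 20 mm stem under a flat disc 48 mm across, the disc from 34 to 56 mm above the origin (take it by the disc's rim, 45 mm above the origin). Origin: centre of the underside of its brass collar (36 mm across, z 0 to 8 mm); own z up the handle. Steel shank 8 mm across, to 40 mm below the origin. About 80 g. Starts upright in its block, collar on top.
- tool_rasp: Rasp with a mid-brown wood handle of square section, 29 mm by 29 mm, flat sides along own x and y; from 8 to 80 mm above the origin (take it 40 to 65 mm above, fingers on two flat sides). Origin: centre of the underside of its brass collar (36 mm across, z 0 to 8 mm); own z up the handle. Steel shank 8 mm across, to 40 mm below the origin. About 80 g. Starts upright in its block, collar on top.
- block_awl: Drilled wood block of the old rack, 50 x 50 mm (along x, y) and 50 mm high, fixed, with a round hole 22 mm across and 47 mm deep from its top; the awl stands in it at the start, so it marks the awl's place in the old row. Origin: centre of its underside, 8 mm above the bench.
- block_chisel: Drilled wood block of the old rack, 66 x 50 mm (along x, y) and 50 mm high, fixed, with a round hole 22 mm across and 47 mm deep from its top; the chisel stands in it at the start, so it marks the chisel's place in the old row. Origin: centre of its underside, 8 mm above the bench.
- block_graver: Drilled wood block of the old rack, 50 x 42 mm (along x, y) and 50 mm high, fixed, with a round hole 22 mm across and 47 mm deep from its top; the graver stands in it at the start, so it marks the graver's place in the old row. Origin: centre of its underside, 8 mm above the bench.
- block_rasp: Drilled wood block of the old rack, 66 x 42 mm (along x, y) and 50 mm high, fixed, with a round hole 22 mm across and 47 mm deep from its top; the rasp stands in it at the start, so it marks the rasp's place in the old row. Origin: centre of its underside, 8 mm above the bench.

How it is judged:
At the end, for the whole second after the job is handed in: Every tool stands in the new rack's hole that has the same place in the row (counted from the left) as the tool's own block has in the old rack: within 12 mm of the hole's centre along each of the bar's axes, collar within 6 mm of resting height, tilted less than 0.17 rad, and all at rest (((y of block_awl in the frame of old_rack between 0.082 and 0.122 m and y of tool_awl in the frame of new_rack between 0.09 and 0.114 m) or (y of block_awl in the frame of old_rack between 0.014 and 0.054 m and y of tool_awl in the frame of new_rack between 0.022 and 0.046 m) or (y of block_awl in the frame of old_rack between -0.054 and -0.014 m and y of tool_awl in the frame of new_rack between -0.046 and -0.022 m) or (y of block_awl in the frame of old_rack between -0.122 and -0.082 m and y of tool_awl in the frame of new_rack between -0.114 and -0.09 m)) and x of tool_awl in the frame of new_rack between -0.012 and 0.012 m and z of tool_awl in the frame of new_rack between 0.054 and 0.066 m and angle between each of tool_awl, tool_chisel, tool_graver, tool_rasp's own z axis and vertical below 0.17 rad and linear speed of each of tool_awl, tool_chisel, tool_graver, tool_rasp below 0.03 m/s and angular speed of each of tool_awl, tool_chisel, tool_graver, tool_rasp below 0.3 rad/s and ((y of block_chisel in the frame of old_rack between 0.082 and 0.122 m and y of tool_chisel in the frame of new_rack between 0.09 and 0.114 m) or (y of block_chisel in the frame of old_rack between 0.014 and 0.054 m and y of tool_chisel in the frame of new_rack between 0.022 and 0.046 m) or (y of block_chisel in the frame of old_rack between -0.054 and -0.014 m and y of tool_chisel in the frame of new_rack between -0.046 and -0.022 m) or (y of block_chisel in the frame of old_rack between -0.122 and -0.082 m and y of tool_chisel in the frame of new_rack between -0.114 and -0.09 m)) and x of tool_chisel in the frame of new_rack between -0.012 and 0.012 m and z of tool_chisel in the frame of new_rack between 0.054 and 0.066 m and ((y of block_graver in the frame of old_rack between 0.082 and 0.122 m and y of tool_graver in the frame of new_rack between 0.09 and 0.114 m) or (y of block_graver in the frame of old_rack between 0.014 and 0.054 m and y of tool_graver in the frame of new_rack between 0.022 and 0.046 m) or (y of block_graver in the frame of old_rack between -0.054 and -0.014 m and y of tool_graver in the frame of new_rack between -0.046 and -0.022 m) or (y of block_graver in the frame of old_rack between -0.122 and -0.082 m and y of tool_graver in the frame of new_rack between -0.114 and -0.09 m)) and x of tool_graver in the frame of new_rack between -0.012 and 0.012 m and z of tool_graver in the frame of new_rack between 0.054 and 0.066 m and ((y of block_rasp in the frame of old_rack between 0.082 and 0.122 m and y of tool_rasp in the frame of new_rack between 0.09 and 0.114 m) or (y of block_rasp in the frame of old_rack between 0.014 and 0.054 m and y of tool_rasp in the frame of new_rack between 0.022 and 0.046 m) or (y of block_rasp in the frame of old_rack between -0.054 and -0.014 m and y of tool_rasp in the frame of new_rack between -0.046 and -0.022 m) or (y of block_rasp in the frame of old_rack between -0.122 and -0.082 m and y of tool_rasp in the frame of new_rack between -0.114 and -0.09 m)) and x of tool_rasp in the frame of new_rack between -0.012 and 0.012 m and z of tool_rasp in the frame of new_rack between 0.054 and 0.066 m); the robot touches nothing.
It also fails if it takes over 125 s, if anything falls off the work surface, if the arm or the gripper's body presses on something with over 40 N, if the wrist force passes 120 N, or if a joint passes its speed limit or range.

## Working session

There is one attempt and no reset: what is moved stays moved. The work goes in short steps, Python scripts to look and compute and a shell command to move; the robot and the scene stay as the last step left them, time stands still between calls to the robot, and variables do not carry over. Pictures are saved under pics/ and viewed, at most 17 in all, crops included, and the job is handed in when it is done.

```bash
ls; mkdir -p pics; python3 - <<'E'
from plant import manip, job, probe_bus, grab_frame, camera_params
import cv2,json
for n in("top","scene"):
    p=camera_params(n);print(n,p)
    cv2.imwrite(f"pics/{n}0.png",grab_frame(n)[:,:,::-1])
print(probe_bus.state())
E
```

```text
pics
plant.py
shift.py
top {'intrinsics': array([[494.71176928,   0.        , 324.39220067],
       [  0.        , 494.71176928, 192.97983812],
       [  0.        ,   0.        ,   1.        ]]), 'xyz': array([0.3011052 , 0.00576923, 1.01988128]), 'orientation': array([-0.09156101,  0.71675561, -0.68591979,  0.08597679])}
scene {'intrinsics': array([[440.03429733,   0.        , 316.60229924],
       [  0.        , 440.03429733, 194.2032988 ],
       [  0.        ,   0.        ,   1.        ]]), 'xyz': array([ 0.96857053, -0.26053304,  0.90653485]), 'orientation': array([-0.24399718,  0.83890996,  0.46793303, -0.13316954])}
{'time': 0.1, 'joint_pos': array([-1.44205323e+00,  5.32981282e-02,  1.61414492e+00,  1.23890436e-05,
        1.47600794e+00, -1.18996349e-01]), 'joint_vel': array([-0.00201138,  0.00042569, -0.00173535,  0.0006758 ,  0.00040072,
       -0.0004955 ]), 'joint_efforts': array([ 5.08088010e-05, -3.94907606e+01, -3.71365356e+01, -1.25985530e-04,
        3.92815928e-03, -6.06928822e-06]), 'tool_pos': array([ 0.1531917 , -0.60535724,  0.23018848]), 'tool_rot': array([-9.29184421e-04,  9.92337595e-01,  1.23552553e-01,  1.63794339e-06]), 'contact_force': array([0.73508235, 0.22092201, 0.17608254]), 'ft_torque': array([ 0.01803722, -0.02481291,  0.00572579]), 'grasp_force': 0.0, 'gripper_width': 1.0012044353472536}
```

View pics/top0.png

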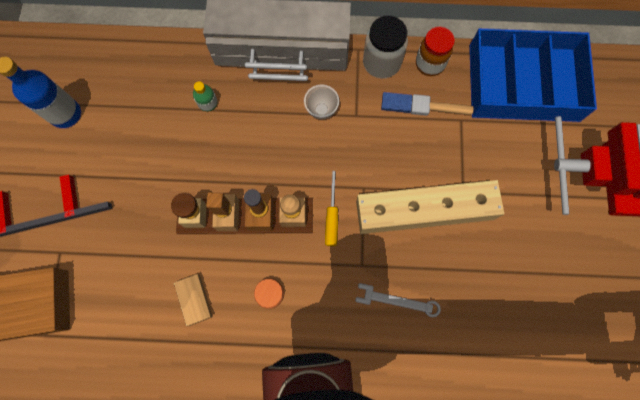

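View pics/scene0.png

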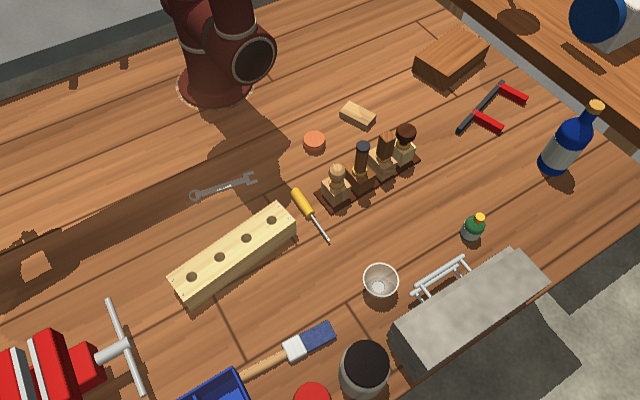

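The top view shows, left to right, graver (185,205), rasp (217,203), chisel (256,203) and awl (292,205). The bar's holes are at about (380,210), (414,206), (447,202) and (481,199). I'll enlarge both areas.

```bash
python3 - <<'E'
import cv2,numpy as np
i=cv2.imread("pics/top0.png")
a=cv2.resize(i[180:240,168:320],None,fx=5,fy=5,interpolation=cv2.INTER_CUBIC)
b=cv2.resize(i[176:236,354:506],None,fx=5,fy=5,interpolation=cv2.INTER_CUBIC)
for im,x0,y0 in((a,168,180),(b,354,176)):
    for u in range(0,152,10):
        cv2.putText(im,str(x0+u),(u*5,8),0,.3,(255,255,255),1);cv2.line(im,(u*5,10),(u*5,14),(255,255,255),1)
    for v in range(0,60,10): cv2.putText(im,str(y0+v),(0,v*5+4),0,.3,(255,255,255),1)
cv2.imwrite("pics/crop1.png",np.vstack([a,b])[:600])
E
```

```text
(no output)
```

View pics/crop1.png

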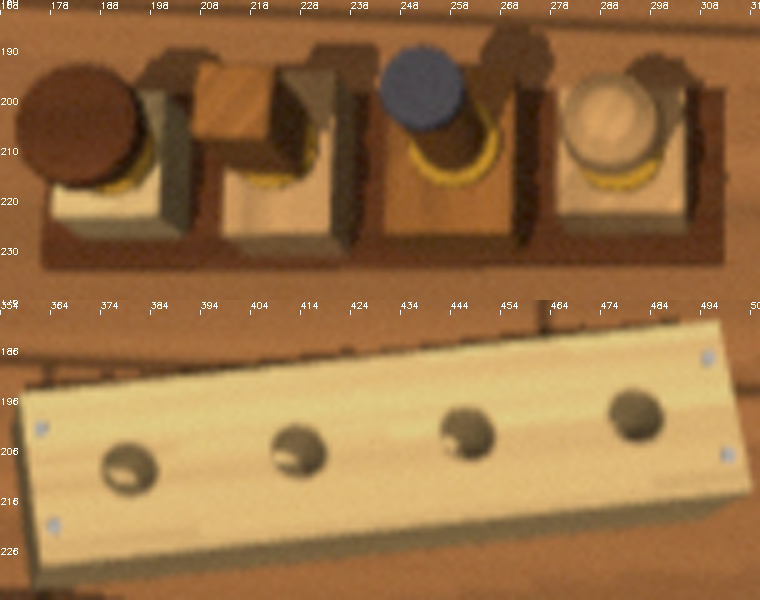

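Pixel readings:
- **Tool tops:** graver (183.6,205.2), rasp (214.8,200.2), chisel (252.4,197.6), and the awl's widest section (290,204.2).
- **Holes:** (379.8,209.8), (413.8,206.2), (447.6,202.6), (481.2,199).

Next I turn these into positions and check the spacing.

```bash
cat > h.py <<'E'
import numpy as np
from plant import manip, job, probe_bus, grab_frame, camera_params
from scipy.spatial.transform import Rotation as R
rot=lambda q:R.from_quat(np.asarray(q),scalar_first=True)
def ray(n,uv,z,p=None):
    p=p or camera_params(n)
    d=rot(p["orientation"]).apply(np.linalg.solve(p["intrinsics"],[*uv,1]))
    c=p["xyz"];return c+d*(z-c[2])/d[2]
def togo(pos,yaw):
    "offset of the target TCP pose (pointing down, tool x at yaw) in present tool axes"
    s=probe_bus.state();T=rot(s["tool_rot"])
    G=R.from_matrix(np.array([[np.cos(yaw),np.sin(yaw),0],[np.sin(yaw),-np.cos(yaw),0],[0,0,-1]]).T)
    print("tcp",s["tool_pos"].round(4),"d_tool",T.inv().apply(np.array(pos)-s["tool_pos"]).round(4),
      "rotvec",(T.inv()*G).as_rotvec().round(3),"F",s["contact_force"].round(1),"w",round(s["gripper_width"],3),"grip",round(s["grasp_force"],1),"t",round(s["time"],2))
E
python3 - <<'E'
from h import *
T={}
for k,uv,z in(("graver",(183.6,205.2),.114),("rasp",(214.8,200.2),.138),("chisel",(252.4,197.6),.155),("awl",(290,204.2),.100)):
    T[k]=ray("top",uv,z);print(k,T[k].round(4))
P=np.array(list(T.values()))[:,:2]
print("steps",np.linalg.norm(np.diff(P,axis=0),axis=1), "yaw", [np.arctan2(-(d:=b-a)[0]*-1,-d[1])*-1 for a,b in zip(P,P[1:])])
H=np.array([ray("top",u,.06) for u in((379.8,209.8),(413.8,206.2),(447.6,202.6),(481.2,199))])
print(H.round(4),np.linalg.norm(np.diff(H,axis=0),axis=1))
for N,Q in(("old",P),("new",H)):
    d=Q[0]-Q[3];print(N,"yaw",np.arctan2(-d[0],d[1]),Q.mean(0).round(4))
print([ray("top",u,.008).round(4) for u in((176.4,234),(312.6,232.8),(312.6,198))])
E
```

```text
graver [0.4986 0.2816 0.114 ]
rasp [0.5053 0.2182 0.138 ]
chisel [0.5091 0.1468 0.155 ]
awl [0.5125 0.083  0.1   ]
steps [0.06380184 0.07142695 0.06390726] yaw [np.float64(-0.10433569179951656), np.float64(-0.05359479289074075), np.float64(-0.05347428455677416)]
[[ 0.5181 -0.0925  0.06  ]
 [ 0.5284 -0.1599  0.06  ]
 [ 0.5387 -0.2272  0.06  ]
 [ 0.549  -0.2942  0.06  ]] [0.06820167 0.06803705 0.06787183]
old yaw 0.06981145073325967 [0.5064 0.1824]
new yaw 0.1520402251483856 [ 0.5336 -0.1934  0.06  ]
[array([0.4602, 0.3218, 0.008 ]), array([0.4751, 0.0403, 0.008 ]), array([0.5491, 0.044 , 0.008 ])]
```

Hole spacing comes out at 68 mm, as it should. The tools lean within their hole clearance by a few mm, so I'll refine them with the wrist camera. First I rise, turn to the rack's yaw and move over the rack.

Units first: shifts go in shares of 62.5 mm and turns go in shares of 4 rad. So -0.02 m is -0.32, -0.172 rad / 4 = -0.043.

```bash
python3 shift.py '[{"aperture":1, "tz":-0.32, "wz":-0.043}, {"aperture":1, "tz":-0.32, "wz":-0.043}, {"aperture":1, "tz":-0.32, "wz":-0.043}, {"aperture":1, "tz":-0.32, "wz":-0.043}]'; python3 shift.py '[{"aperture":1, "wz":-0.043}, {"aperture":1, "wz":-0.043}, {"aperture":1, "wz":-0.043}, {"aperture":1, "wz":-0.043}]'; python3 -c "
from h import *
togo([.49,.15,.31],1.626)"
```

```text
time: 0.6
tool_pos: [0.1533, -0.6056, 0.3112]
tool_rot: [-0.001, 0.891, 0.454, 0.0]
contact_force: [0.0, 0.6, -0.1]
gripper_width: 1.001
grasp_force: 0.0
time: 1.1
tool_pos: [0.1532, -0.6056, 0.3105]
tool_rot: [-0.001, 0.686, 0.728, 0.0]
contact_force: [-0.3, 0.3, -0.4]
gripper_width: 0.998
grasp_force: 0.0
tcp [ 0.1532 -0.6056  0.3105] d_tool [0.7346 0.3805 0.0014] rotvec [-0.    -0.001  0.003] F [-0.3  0.3 -0.4] w 0.998 grip 0.0 t 1.1
```

Scaled: 0.045 m is 0.72, 0.04 m is 0.64.

```bash
python3 shift.py '[{"aperture":1, "tx":0.64, "ty":0.72}, {"aperture":1, "tx":0.64, "ty":0.72}, {"aperture":1, "tx":0.64, "ty":0.72}, {"aperture":1, "tx":0.64, "ty":0.72}]'; python3 shift.py '[{"aperture":1, "tx":0.64, "ty":0.72}, {"aperture":1, "tx":0.64, "ty":0.72}, {"aperture":1, "tx":0.64, "ty":0.72}, {"aperture":1, "tx":0.64, "ty":0.72}]' >/dev/null; python3 shift.py '[{"aperture":1, "tx":0.8, "ty":0.032}, {"aperture":1, "tx":0.8, "ty":0.032}, {"aperture":1, "tx":0.8, "ty":0.032}, {"aperture":1, "tx":0.8, "ty":0.032}, {"aperture":1, "tx":0.8, "ty":0.032}]'>/dev/null;  python3 shift.py '[{"aperture":1, "tx":0.8, "ty":0.048}, {"aperture":1, "tx":0.8, "ty":0.048}, {"aperture":1, "tx":0.8, "ty":0.048}, {"aperture":1, "tx":0.224, "ty":0.032}, {"aperture":1}]'; python3 - <<'E'
from h import *
import cv2,pickle
togo([.49,.15,.31],1.626)
p=camera_params("wrist");i=grab_frame("wrist");pickle.dump(p,open("w1.pkl","wb"))
cv2.imwrite("pics/w1.png",i[:,:,::-1]);print(p)
E
```

```text
time: 1.6
tool_pos: [0.3255, -0.4349, 0.3107]
tool_rot: [-0.0, 0.688, 0.725, 0.0]
contact_force: [1.3, -0.0, -0.1]
gripper_width: 1.002
grasp_force: 0.0
time: 3.35
tool_pos: [0.4947, 0.1475, 0.3109]
tool_rot: [-0.0, 0.688, 0.726, -0.001]
contact_force: [0.1, -0.7, -0.4]
gripper_width: 1.0
grasp_force: 0.0
tcp [0.4947 0.1475 0.3109] d_tool [ 0.0028 -0.0046  0.0009] rotvec [-0.001  0.001 -0.001] F [ 0.1 -0.7 -0.4] w 1.0 grip 0.0 t 3.35
{'intrinsics': array([[290.85860298,   0.        , 314.56580986],
       [  0.        , 290.85860298, 197.00348018],
       [  0.        ,   0.        ,   1.        ]]), 'xyz': array([0.49111341, 0.22693305, 0.45283884]), 'orientation': array([0.15759747, 0.98712741, 0.02694103, 0.00408642])}
```

View pics/w1.png

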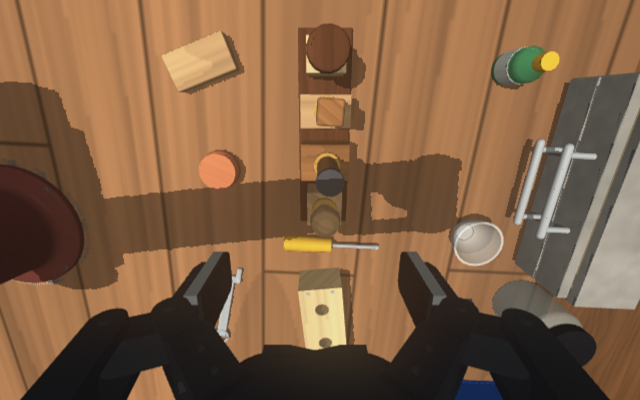

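In the wrist view, top to bottom: graver disc (328,48), rasp top (330,111), chisel top (329,183), awl (326,221). I'll enlarge it for exact edges.

```bash
python3 - <<'E'
import cv2,numpy as np
i=cv2.imread("pics/w1.png")
f=lambda y0:cv2.resize(i[y0:y0+120,285:375],None,fx=4.4,fy=4.4,interpolation=cv2.INTER_CUBIC)
o=[]
for y0 in(15,130):
    a=f(y0);a=cv2.convertScaleAbs(a,alpha=1.3,beta=10)
    for u in range(0,90,10): cv2.putText(a,str(285+u),(int(u*4.4),8),0,.3,(255,255,255),1)
    for v in range(0,120,10): cv2.putText(a,str(y0+v),(0,int(v*4.4)+4),0,.3,(0,255,255),1)
    o.append(a)
cv2.imwrite("pics/crop2.png",np.hstack(o))
E
```

```text
(no output)
```

View pics/crop2.png

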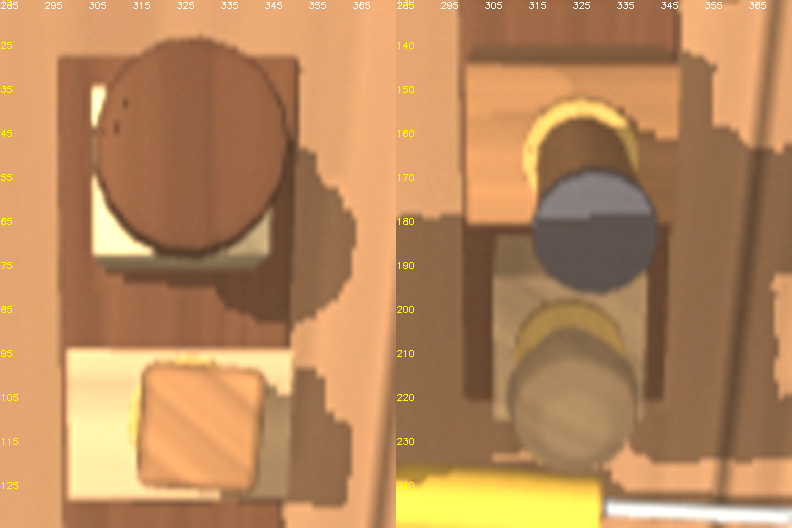

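```bash
python3 - <<'E'
from h import *
import pickle
p=pickle.load(open("w1.pkl","rb"))
for k,uv,z in(("graver",(328.9,48.2),.114),("rasp",(330.5,112),.138),("chisel",(330,182.3),.155),("awl",(325.2,220.9),.104)):
    print(k,ray(0,uv,z,p).round(4))
print("collars", [ray(0,u,.066,p).round(4) for u in ((326.8,165.5),(324.3,211.5))])
print("blocks chisel centre",ray(0,(322.5,162.5),.058,p).round(4))
print("top collars",[ray("top",u,.066).round(4) for u in ((258.8,208),(291.8,208))])
E
```

```text
graver [0.5031 0.281  0.114 ]
rasp [0.5081 0.2177 0.138 ]
chisel [0.5117 0.1468 0.155 ]
awl [0.5127 0.081  0.104 ]
collars [array([0.5119, 0.146 , 0.066 ]), array([0.5129, 0.0795, 0.066 ])]
blocks chisel centre [0.5062 0.1482 0.058 ]
top collars [array([0.5099, 0.147 , 0.066 ]), array([0.5128, 0.0819, 0.066 ])]
```

Both cameras agree to within 2–4 mm, and the gripper will centre the tools in x. I start with the awl, then work leftwards so no tool is carried over another.

```bash
python3 -c "
from h import *
togo([.5126,.0815,.076],1.624)"
```

```text
tcp [0.4948 0.1467 0.3109] d_tool [-0.0659  0.0145  0.2349] rotvec [-0.001  0.001 -0.   ] F [-0.  -0.3 -0.5] w 1.002 grip 0.0 t 3.4
```

Scaled: 0.05 m is 0.8, 0.04 m is 0.64.

```bash
python3 shift.py '[{"aperture":1, "tx":-0.528, "ty":0.112}, {"aperture":1, "tx":-0.528, "ty":0.12}, {"aperture":1, "tz":0.8}, {"aperture":1, "tz":0.8}, {"aperture":1, "tz":0.64}]'>/dev/null; python3 shift.py '[{"aperture":1}, {"aperture":1}]'>/dev/null; python3 - <<'E'
from h import *
import cv2
togo([.5126,.0815,.076],1.624)
cv2.imwrite("pics/w2.png",grab_frame("wrist")[:,:,::-1])
E
```

```text
tcp [0.5139 0.0812 0.1733] d_tool [ 0.0004 -0.0016  0.0973] rotvec [ 0.003  0.    -0.002] F [-0.3  0.5  0.9] w 1.002 grip 0.0 t 4.28
```

View pics/w2.png

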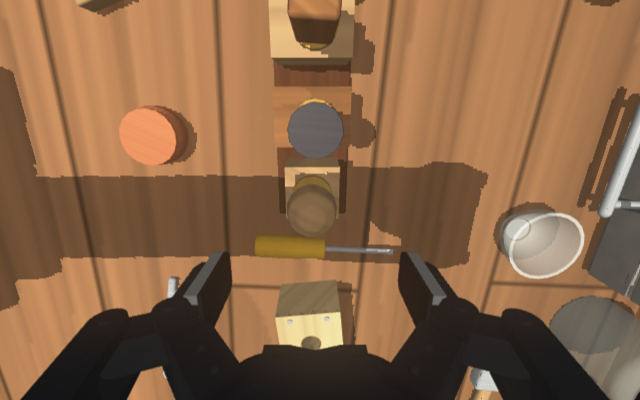

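The awl at (312,207) is centred between the fingers (at about 231 and 399). I descend, close and lift.

Scaled: 0.035 m is 0.56, 0.027 m is 0.432.

```bash
python3 shift.py '[{"aperture":1, "tz":0.56}, {"aperture":1, "tz":0.56}, {"aperture":1, "tz":0.432}, {"aperture":1}]'; python3 shift.py '[{"aperture":0}, {"aperture":0}, {"aperture":0}, {"aperture":0}, {"aperture":0}]'; python3 shift.py '[{"aperture":0}, {"aperture":0, "tz":-0.32}, {"aperture":0, "tz":-0.48}, {"aperture":0, "tz":-0.48}, {"aperture":0}]';python3 - <<'E'
from h import *
import cv2
togo([.549,-.2942,.078],1.723)
cv2.imwrite("pics/w3.png",grab_frame("wrist")[:,:,::-1])
E
```

```text
time: 4.82
tool_pos: [0.5126, 0.082, 0.0743]
tool_rot: [-0.0, 0.688, 0.726, -0.0]
contact_force: [0.7, -0.1, 0.1]
gripper_width: 1.003
grasp_force: 0.0
time: 5.45
tool_pos: [0.5141, 0.0822, 0.0764]
tool_rot: [0.001, 0.688, 0.726, 0.001]
contact_force: [-1.6, -0.2, 5.0]
gripper_width: 0.433
grasp_force: 59.4
time: 6.08
tool_pos: [0.5149, 0.0822, 0.1575]
tool_rot: [0.002, 0.688, 0.726, 0.002]
contact_force: [0.7, 0.2, -0.0]
gripper_width: 0.433
grasp_force: 60.1
tcp [0.5149 0.0822 0.1575] d_tool [-0.3777  0.0135  0.0797] rotvec [ 0.007  0.001 -0.099] F [ 0.7  0.2 -0. ] w 0.433 grip 60.1 t 6.08
```

View pics/w3.png

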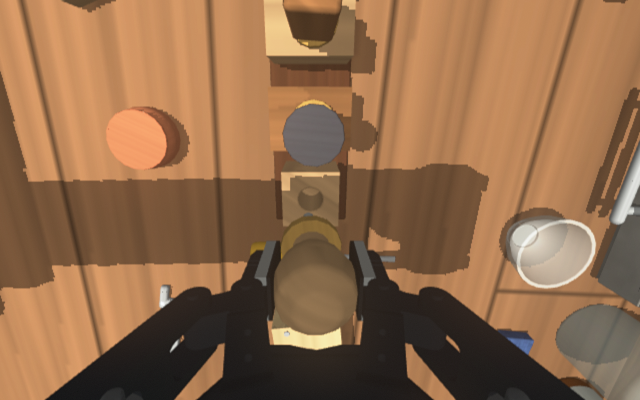

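The awl is held and clear of its block: handle at (315,286), collar behind it, and the empty hole at (311,197). I check that it sits centrally in the hand, then carry it to hole 4.

Scaled: -0.05 m is -0.8, -0.04 m is -0.64, -0.02 rad / 4 = -0.005.

```bash
python3 shift.py '[{"aperture":0, "tx":-0.48, "ty":0.016, "wz":-0.005}, {"aperture":0, "tx":-0.64, "ty":0.016, "wz":-0.005}, {"aperture":0, "tx":-0.8, "ty":0.016, "wz":-0.005}, {"aperture":0, "tx":-0.8, "ty":0.016, "wz":-0.005}, {"aperture":0, "tx":-0.8, "ty":0.016, "wz":-0.005}]'>/dev/null; python3 shift.py '[{"aperture":0, "tx":-0.8, "ty":-0.032}, {"aperture":0, "tx":-0.8, "ty":-0.032}, {"aperture":0, "tx":-0.48, "ty":-0.048}, {"aperture":0, "tx":-0.32, "ty":-0.032}, {"aperture":0}]';python3 - <<'E'
from h import *
togo([.549,-.2942,.078],1.723)
p=camera_params("wrist");T=probe_bus.state()
z=T["tool_pos"][2]+.024
print("awl in hand",ray(0,(315,286),z,p).round(4))
E
```

```text
time: 7.38
tool_pos: [0.5526, -0.2862, 0.1529]
tool_rot: [-0.001, 0.652, 0.759, 0.0]
contact_force: [0.3, 0.3, -0.5]
gripper_width: 0.435
grasp_force: 60.1
tcp [ 0.5526 -0.2862  0.1529] d_tool [-0.0075 -0.0046  0.0748] rotvec [-0.001 -0.002 -0.001] F [ 0.3  0.3 -0.5] w 0.435 grip 60.1 t 7.38
awl in hand [ 0.554  -0.2897  0.1769]
```

Scaled: 0.02 m is 0.32, -0.006 m is -0.096.

```bash
python3 shift.py '[{"aperture":0, "tx":-0.096, "ty":-0.072, "tz":0.24}, {"aperture":0, "tz":0.32}, {"aperture":0, "tz":0.32}, {"aperture":0, "tz":0.16}, {"aperture":0}]'; python3 shift.py '[{"aperture":0, "tz":0.08}, {"aperture":0, "tz":0.04}, {"aperture":0}, {"aperture":0}]';python3 - <<'E'
from h import *
togo([.549,-.2927,.0784],1.723)
E
```

```text
time: 8.0
tool_pos: [0.549, -0.2917, 0.0876]
tool_rot: [-0.001, 0.651, 0.759, -0.0]
contact_force: [-0.1, 0.3, -0.4]
gripper_width: 0.438
grasp_force: 60.1
time: 8.5
tool_pos: [0.5499, -0.2927, 0.0822]
tool_rot: [0.0, 0.651, 0.759, 0.0]
contact_force: [0.3, 0.1, 0.4]
gripper_width: 0.433
grasp_force: 60.1
tcp [ 0.5499 -0.2927  0.0822] d_tool [ 0.0001 -0.0009  0.0038] rotvec [0.    0.    0.001] F [0.3 0.1 0.4] w 0.433 grip 60.1 t 8.5
```

Scaled: 0.002 m is 0.032, 0.0015 m is 0.024.

```bash
python3 shift.py '[{"aperture":0, "tz":0.032}, {"aperture":0, "tz":0.024}, {"aperture":0}]'; python3 shift.py '[{"aperture":1}, {"aperture":1}, {"aperture":1}, {"aperture":1}, {"aperture":1}]'; python3 shift.py '[{"aperture":1, "tz":-0.48}, {"aperture":1, "tz":-0.8}, {"aperture":1, "tz":-0.8}, {"aperture":1}]'; python3 - <<'E'
from h import *
import cv2
cv2.imwrite("pics/w4.png",grab_frame("wrist")[:,:,::-1])
togo([.510,.1468,.096],1.624)
E
```

```text
time: 8.88
tool_pos: [0.5498, -0.2926, 0.0786]
tool_rot: [0.0, 0.651, 0.759, -0.0]
contact_force: [-0.9, -0.3, 0.8]
gripper_width: 0.437
grasp_force: 60.2
time: 9.5
tool_pos: [0.5497, -0.2925, 0.0783]
tool_rot: [0.0, 0.651, 0.759, 0.0]
contact_force: [0.5, 0.3, 0.0]
gripper_width: 0.998
grasp_force: 0.0
time: 10.0
tool_pos: [0.5523, -0.2943, 0.215]
tool_rot: [0.006, 0.651, 0.759, 0.001]
contact_force: [0.0, -0.8, -1.1]
gripper_width: 1.001
grasp_force: 0.0
tcp [ 0.5509 -0.2934  0.2115] d_tool [0.4417 0.0262 0.1139] rotvec [0.004 0.004 0.1  ] F [-0.7  0.3 -0.3] w 0.999 grip 0.0 t 10.05
```

View pics/w4.png

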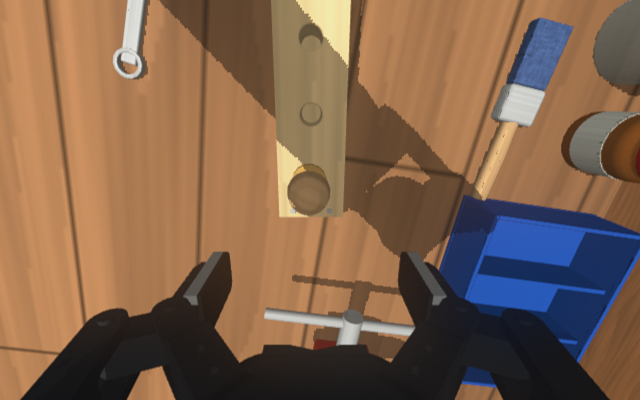

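The awl is seated at the end of the bar at (309,190), with its collar on the bar. Next is the chisel.

Scaled: 0.05 m is 0.8, 0.003 m is 0.048.

```bash
python3 shift.py '[{"aperture":1, "tx":0.64, "ty":0.048}, {"aperture":1, "tx":0.8, "ty":0.048}, {"aperture":1, "tx":0.8, "ty":0.048}, {"aperture":1, "tx":0.8, "ty":0.048}, {"aperture":1, "tx":0.8, "ty":0.048}]'>/dev/null; python3 shift.py '[{"aperture":1, "tx":0.8, "ty":0.048}, {"aperture":1, "tx":0.8, "ty":0.048}, {"aperture":1, "tx":0.8, "ty":0.048}, {"aperture":1, "tx":0.8, "ty":0.032, "wz":0.025}, {"aperture":1}]';python3 -c "
from h import *
togo([.510,.1468,.092],1.624)"
```

```text
time: 11.3
tool_pos: [0.5066, 0.1488, 0.2061]
tool_rot: [-0.001, 0.686, 0.727, -0.001]
contact_force: [-0.0, -0.3, 0.2]
gripper_width: 0.999
grasp_force: 0.0
tcp [0.5066 0.1488 0.2061] d_tool [-0.0022  0.0037  0.1141] rotvec [-0.004 -0.     0.005] F [-0.  -0.3  0.2] w 0.999 grip 0.0 t 11.3
```

Scaled: 0.04 m is 0.64, 0.035 m is 0.56.

```bash
python3 shift.py '[{"aperture":1, "tx":-0.032, "ty":0.056, "tz":0.16}, {"aperture":1, "tz":0.56}, {"aperture":1, "tz":0.64}, {"aperture":1, "tz":0.448}, {"aperture":1}]'; python3 shift.py '[{"aperture":0}, {"aperture":0}, {"aperture":0}, {"aperture":0}, {"aperture":0}]'; python3 shift.py '[{"aperture":0}, {"aperture":0, "tz":-0.32}, {"aperture":0, "tz":-0.48}, {"aperture":0, "tz":-0.48}, {"aperture":0}]';python3 - <<'E'
from h import *
import cv2
cv2.imwrite("pics/w5.png",grab_frame("wrist")[:,:,::-1])
togo([.5387,-.2272,.094],1.723)
E
```

```text
time: 11.92
tool_pos: [0.5094, 0.1426, 0.0912]
tool_rot: [-0.002, 0.689, 0.725, -0.003]
contact_force: [-0.5, 0.2, -0.1]
gripper_width: 1.001
grasp_force: 0.0
time: 12.55
tool_pos: [0.5128, 0.1446, 0.0966]
tool_rot: [0.001, 0.688, 0.726, 0.001]
contact_force: [0.1, -0.5, 5.2]
gripper_width: 0.317
grasp_force: 57.0
time: 13.18
tool_pos: [0.5137, 0.1449, 0.1789]
tool_rot: [0.002, 0.688, 0.726, 0.003]
contact_force: [0.8, -0.3, -1.8]
gripper_width: 0.314
grasp_force: 56.8
tcp [0.5125 0.1447 0.1765] d_tool [-0.3727  0.0062  0.0824] rotvec [ 0.003 -0.    -0.099] F [-0.1 -1.1 -0.7] w 0.314 grip 56.8 t 13.22
```

View pics/w5.png

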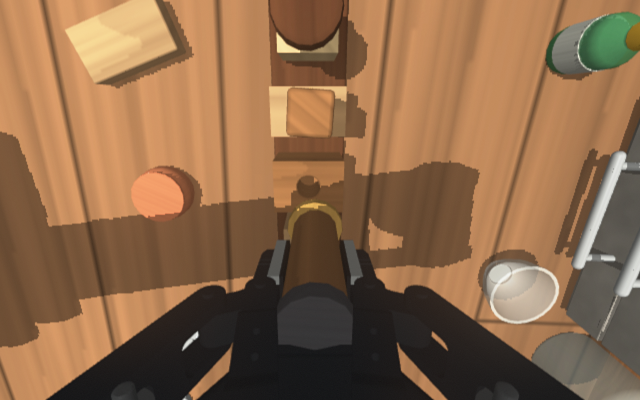

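The chisel is held upright, with its collar at (313,225) and the vacated hole at (308,186). I carry it to hole 3.

Scaled: -0.05 m is -0.8, -0.03 m is -0.48, -0.02 rad / 4 = -0.005.

```bash
python3 shift.py '[{"aperture":0, "tx":-0.48, "ty":0.016, "wz":-0.005}, {"aperture":0, "tx":-0.8, "ty":0.016, "wz":-0.005}, {"aperture":0, "tx":-0.8, "ty":0.016, "wz":-0.005}, {"aperture":0, "tx":-0.8, "ty":0.016, "wz":-0.005}, {"aperture":0, "tx":-0.8, "wz":-0.005}]'>/dev/null; python3 shift.py '[{"aperture":0, "tx":-0.8, "ty":-0.032}, {"aperture":0, "tx":-0.8, "ty":-0.032}, {"aperture":0, "tx":-0.32, "ty":-0.032}, {"aperture":0, "tx":-0.16, "ty":-0.032}, {"aperture":0}]';python3 - <<'E'
from h import *
togo([.5387,-.2272,.0965],1.723)
p=camera_params("wrist");z=probe_bus.state()["tool_pos"][2]
print("collar",ray(0,(313.5,226),z-.0945+.066,p).round(4), ray(0,(315,312),z-.0945+.155,p).round(4))
E
```

```text
time: 14.48
tool_pos: [0.5496, -0.2131, 0.1745]
tool_rot: [-0.001, 0.651, 0.759, 0.0]
contact_force: [-0.3, 0.4, -0.4]
gripper_width: 0.318
grasp_force: 56.7
tcp [ 0.5496 -0.2131  0.1745] d_tool [-0.0124 -0.0128  0.078 ] rotvec [-0.001 -0.001  0.001] F [-0.3  0.4 -0.4] w 0.318 grip 56.7 t 14.47
collar [ 0.5489 -0.2089  0.146 ] [ 0.5486 -0.2015  0.235 ]
```

Scaled: 0.02 m is 0.32, -0.0155 m is -0.248.

```bash
python3 shift.py '[{"aperture":0, "tx":-0.248, "ty":-0.208, "tz":0.16}, {"aperture":0, "tz":0.32}, {"aperture":0, "tz":0.32}, {"aperture":0, "tz":0.24}, {"aperture":0}]'; python3 shift.py '[{"aperture":0, "tz":0.08}, {"aperture":0, "tz":0.08}, {"aperture":0, "tz":0.032}, {"aperture":0}, {"aperture":0}]';python3 - <<'E'
from h import *
togo([.5387,-.2302,.0965],1.723)
E
```

```text
time: 15.1
tool_pos: [0.5382, -0.23, 0.1077]
tool_rot: [-0.002, 0.651, 0.759, -0.0]
contact_force: [-0.3, 0.0, -0.4]
gripper_width: 0.316
grasp_force: 56.7
time: 15.72
tool_pos: [0.5397, -0.2312, 0.0987]
tool_rot: [0.0, 0.651, 0.759, 0.0]
contact_force: [-0.5, -0.6, 0.4]
gripper_width: 0.313
grasp_force: 56.8
tcp [ 0.5397 -0.2312  0.0987] d_tool [ 0.0011 -0.0008  0.0022] rotvec [0.001 0.    0.001] F [-0.5 -0.6  0.4] w 0.313 grip 56.8 t 15.72
```

Scaled: 0.002 m is 0.032.

```bash
python3 shift.py '[{"aperture":0, "tz":0.032}, {"aperture":0}, {"aperture":0}]'; python3 shift.py '[{"aperture":0, "tz":0.016}, {"aperture":0}, {"aperture":0}]'; python3 shift.py '[{"aperture":1}, {"aperture":1}, {"aperture":1}, {"aperture":1}, {"aperture":1}]'; python3 shift.py '[{"aperture":1, "tz":-0.48}, {"aperture":1, "tz":-0.8}, {"aperture":1, "tz":-0.8}, {"aperture":1}, {"aperture":1}]'; python3 - <<'E'
from h import *
import cv2
cv2.imwrite("pics/w6.png",grab_frame("wrist")[:,:,::-1])
togo([.507,.218,.09],1.624)
E
```

```text
time: 16.1
tool_pos: [0.5398, -0.2312, 0.0987]
tool_rot: [0.0, 0.651, 0.759, -0.0]
contact_force: [-4.5, 3.2, 10.3]
gripper_width: 0.314
grasp_force: 57.7
time: 16.48
tool_pos: [0.5399, -0.2313, 0.0986]
tool_rot: [0.0, 0.651, 0.759, -0.0]
contact_force: [-7.3, 3.5, 14.8]
gripper_width: 0.309
grasp_force: 58.0
time: 17.1
tool_pos: [0.5394, -0.231, 0.0951]
tool_rot: [-0.0, 0.651, 0.759, -0.0]
contact_force: [-1.6, 0.8, 0.3]
gripper_width: 1.003
grasp_force: 0.0
time: 17.73
tool_pos: [0.5393, -0.2309, 0.2249]
tool_rot: [-0.0, 0.651, 0.759, -0.0]
contact_force: [-1.0, -0.2, 0.5]
gripper_width: 1.002
grasp_force: 0.0
tcp [ 0.5388 -0.2306  0.2236] d_tool [0.448  0.0372 0.1343] rotvec [-0.002 -0.002  0.1  ] F [-0.2  0.6 -0.2] w 1.005 grip 0.0 t 17.77
```

View pics/w6.png

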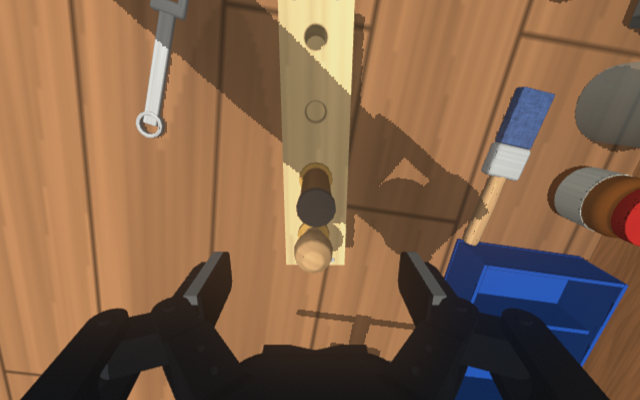

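The chisel is seated: its collar at (316,178) lies on the bar, and contact was felt at the expected height. Next is the rasp.

Scaled: 0.05 m is 0.8, 0.04 m is 0.64.

```bash
python3 shift.py '[{"aperture":1, "tx":0.64, "ty":0.064}, {"aperture":1, "tx":0.8, "ty":0.064}, {"aperture":1, "tx":0.8, "ty":0.064}, {"aperture":1, "tx":0.8, "ty":0.064}, {"aperture":1, "tx":0.8, "ty":0.064}]'>/dev/null; python3 shift.py '[{"aperture":1, "tx":0.8, "ty":0.064}, {"aperture":1, "tx":0.8, "ty":0.064}, {"aperture":1, "tx":0.8, "ty":0.064}, {"aperture":1, "tx":0.8, "ty":0.08, "wz":0.0125}, {"aperture":1, "tx":0.128, "wz":0.0125}]'>/dev/null; python3 shift.py '[{"aperture":1}, {"aperture":1}]'; python3 - <<'E'
from h import *
import cv2
togo([.507,.218,.088],1.624)
togo([.507,.218,.088],1.624)
i=grab_frame("wrist")[130:330,210:430,::-1]
cv2.imwrite("pics/w7.png",cv2.resize(i,None,fx=2.5,fy=2.5))
E
```

```text
time: 19.27
tool_pos: [0.5077, 0.2168, 0.224]
tool_rot: [-0.0, 0.688, 0.726, -0.001]
contact_force: [-0.2, -0.2, 0.9]
gripper_width: 1.0
grasp_force: 0.0
tcp [0.5077 0.2168 0.224 ] d_tool [ 0.0014 -0.0004  0.136 ] rotvec [-0.002  0.001 -0.   ] F [-0.2 -0.2  0.9] w 1.0 grip 0.0 t 19.27
tcp [0.5077 0.2168 0.224 ] d_tool [ 0.0014 -0.0004  0.136 ] rotvec [-0.002  0.001 -0.   ] F [-0.2 -0.2  0.9] w 1.0 grip 0.0 t 19.27
```

View pics/w7.png

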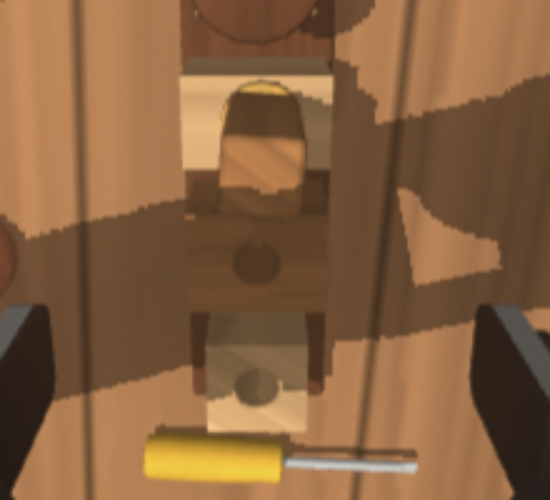

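The rasp's top at crop (262,175), pixel (315,200), is centred between the fingers with its sides square to them. I grasp it.

Scaled: 0.04 m is 0.64, 0.035 m is 0.56.

```bash
python3 shift.py '[{"aperture":1, "tx":0.024, "tz":0.48}, {"aperture":1, "tz":0.56}, {"aperture":1, "tz":0.64}, {"aperture":1, "tz":0.48}, {"aperture":1}]'>/dev/null; python3 shift.py '[{"aperture":0}, {"aperture":0}, {"aperture":0}, {"aperture":0}, {"aperture":0}]'; python3 shift.py '[{"aperture":0}, {"aperture":0, "tz":-0.32}, {"aperture":0, "tz":-0.48}, {"aperture":0, "tz":-0.48}, {"aperture":0}]';python3 - <<'E'
from h import *
import cv2
cv2.imwrite("pics/w8.png",cv2.resize(grab_frame("wrist")[150:350,210:430,::-1],None,fx=2.5,fy=2.5))
togo([.5284,-.1599,.092],1.723)
E
```

```text
time: 20.58
tool_pos: [0.5089, 0.2192, 0.0917]
tool_rot: [0.001, 0.688, 0.726, 0.001]
contact_force: [0.0, -0.8, 5.6]
gripper_width: 0.335
grasp_force: 59.3
time: 21.2
tool_pos: [0.51, 0.2195, 0.1742]
tool_rot: [0.002, 0.688, 0.726, 0.003]
contact_force: [0.6, 0.7, -0.0]
gripper_width: 0.335
grasp_force: 59.2
tcp [0.5088 0.2191 0.1718] d_tool [-0.3796 -0.0007  0.0796] rotvec [ 0.003 -0.    -0.099] F [-0.1  0.3  0.1] w 0.332 grip 59.2 t 21.25
```

View pics/w8.png

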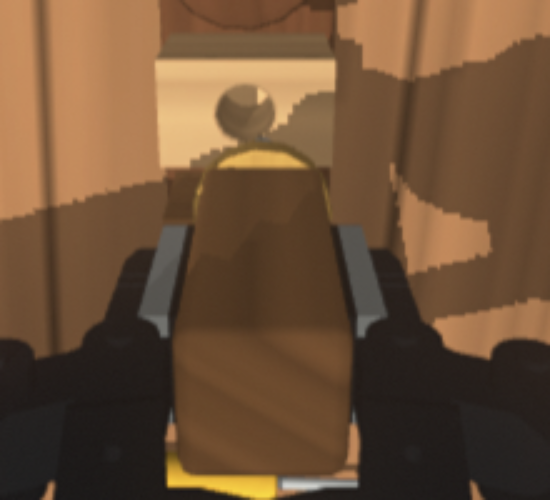

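The rasp is held square in the hand and upright, with its block's hole empty at crop (245,110). I carry it to hole 2.

Scaled: -0.05 m is -0.8, -0.03 m is -0.48, -0.02 rad / 4 = -0.005.

```bash
python3 shift.py '[{"aperture":0, "tx":-0.48, "ty":0.016, "wz":-0.005}, {"aperture":0, "tx":-0.8, "ty":0.016, "wz":-0.005}, {"aperture":0, "tx":-0.8, "ty":0.016, "wz":-0.005}, {"aperture":0, "tx":-0.8, "wz":-0.005}, {"aperture":0, "tx":-0.8, "ty":-0.016, "wz":-0.005}]'>/dev/null; python3 shift.py '[{"aperture":0, "tx":-0.8, "ty":-0.08}, {"aperture":0, "tx":-0.8, "ty":-0.08}, {"aperture":0, "tx":-0.48, "ty":-0.064}, {"aperture":0, "tx":-0.16, "ty":-0.032}, {"aperture":0}]';python3 - <<'E'
from h import *
togo([.5284,-.1599,.0937],1.723)
p=camera_params("wrist");z=probe_bus.state()["tool_pos"][2]-.0917
print("top",ray(0,(314.8,310),z+.138,p).round(4),"collar",ray(0,(314.8,230),z+.066,p).round(4))
E
```

```text
time: 22.5
tool_pos: [0.5371, -0.1503, 0.169]
tool_rot: [-0.001, 0.651, 0.759, -0.0]
contact_force: [0.5, 1.1, -1.1]
gripper_width: 0.335
grasp_force: 59.1
tcp [ 0.5371 -0.1503  0.169 ] d_tool [-0.0083 -0.0099  0.0753] rotvec [-0.002 -0.002  0.   ] F [ 0.5  1.1 -1.1] w 0.335 grip 59.1 t 22.5
top [ 0.5377 -0.1494  0.2153] collar [ 0.5374 -0.1475  0.1433]
```

Scaled: 0.02 m is 0.32, -0.01 m is -0.16.

```bash
python3 shift.py '[{"aperture":0, "tx":-0.16, "ty":-0.16, "tz":0.16}, {"aperture":0, "tz":0.32}, {"aperture":0, "tz":0.32}, {"aperture":0, "tz":0.24}, {"aperture":0}]'>/dev/null; python3 shift.py '[{"aperture":0, "tz":0.08}, {"aperture":0, "tz":0.048}, {"aperture":0, "tz":0.016}, {"aperture":0}, {"aperture":0}]';python3 - <<'E'
from h import *
togo([.5284,-.1619,.0937],1.723)
E
```

```text
time: 23.75
tool_pos: [0.5295, -0.1621, 0.0966]
tool_rot: [0.0, 0.651, 0.759, 0.0]
contact_force: [-0.3, 0.0, -0.8]
gripper_width: 0.33
grasp_force: 59.2
tcp [ 0.5295 -0.1621  0.0966] d_tool [ 0.0004 -0.0011  0.0029] rotvec [0.    0.    0.001] F [-0.3  0.  -0.8] w 0.33 grip 59.2 t 23.75
```

Scaled: 0.002 m is 0.032, 0.001 m is 0.016.

```bash
python3 shift.py '[{"aperture":0, "tz":0.032}, {"aperture":0, "tz":0.016}, {"aperture":0}, {"aperture":0}]'; python3 shift.py '[{"aperture":1}, {"aperture":1}, {"aperture":1}, {"aperture":1}, {"aperture":1}]'>/dev/null; python3 shift.py '[{"aperture":1, "tz":-0.48}, {"aperture":1, "tz":-0.8}, {"aperture":1, "tz":-0.8}, {"aperture":1}, {"aperture":1}]'; python3 - <<'E'
from h import *
import cv2
cv2.imwrite("pics/w9.png",grab_frame("wrist")[:,:,::-1])
togo([.501,.2813,.079],1.624)
E
```

```text
time: 24.25
tool_pos: [0.5294, -0.1621, 0.0937]
tool_rot: [-0.0, 0.651, 0.759, -0.0]
contact_force: [-2.3, 0.7, 3.9]
gripper_width: 0.336
grasp_force: 59.6
time: 25.5
tool_pos: [0.5292, -0.162, 0.2229]
tool_rot: [-0.0, 0.651, 0.759, -0.0]
contact_force: [-0.3, -0.2, -0.3]
gripper_width: 0.998
grasp_force: 0.0
tcp [ 0.5287 -0.1617  0.2217] d_tool [0.4419 0.0405 0.1432] rotvec [-0.002 -0.001  0.1  ] F [-0.4 -0.2 -0.5] w 1.003 grip 0.0 t 25.55
```

View pics/w9.png

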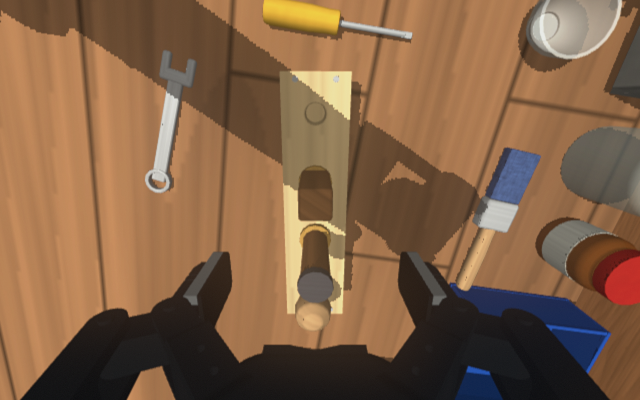

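The rasp is seated at (315,195) with its collar on the bar, and hole 1 is free at (315,112). Last is the graver.

Units first: shifts go in shares of 62.5 mm and turns go in shares of 4 rad. So 0.05 m is 0.8, 0.04 m is 0.64.

```bash
python3 shift.py '[{"aperture":1, "tx":0.64, "ty":0.064}, {"aperture":1, "tx":0.8, "ty":0.064}, {"aperture":1, "tx":0.8, "ty":0.064}, {"aperture":1, "tx":0.8, "ty":0.064}, {"aperture":1, "tx":0.8, "ty":0.08}]'>/dev/null; python3 shift.py '[{"aperture":1, "tx":0.8, "ty":0.08}, {"aperture":1, "tx":0.8, "ty":0.08}, {"aperture":1, "tx":0.8, "ty":0.08}, {"aperture":1, "tx":0.8, "ty":0.08, "wz":0.0125}, {"aperture":1, "tx":0.032, "wz":0.0125}]'>/dev/null; python3 shift.py '[{"aperture":1, "tz":0.32}, {"aperture":1}, {"aperture":1}]'; python3 - <<'E'
from h import *
import cv2
togo([.501,.2813,.080],1.624)
i=grab_frame("wrist")[130:330,210:430,::-1]
cv2.imwrite("pics/w10.png",cv2.resize(i,None,fx=2.5,fy=2.5))
E
```

```text
time: 27.18
tool_pos: [0.5023, 0.2802, 0.2021]
tool_rot: [-0.0, 0.688, 0.725, -0.001]
contact_force: [0.9, 0.3, 0.5]
gripper_width: 1.0
grasp_force: 0.0
tcp [0.5023 0.2802 0.2021] d_tool [ 0.0013 -0.001   0.1221] rotvec [-0.002  0.001 -0.001] F [0.9 0.3 0.5] w 1.0 grip 0.0 t 27.18
```

View pics/w10.png

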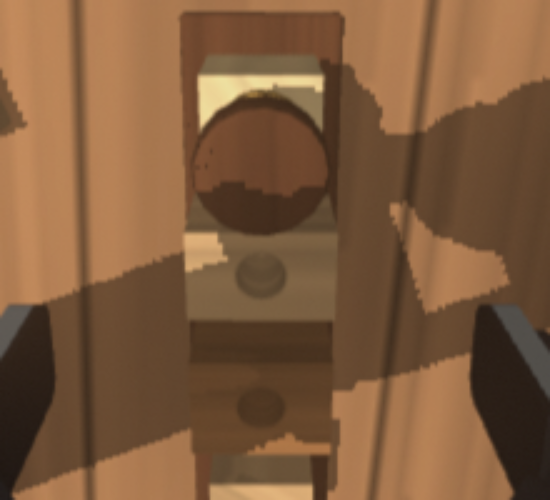

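The disc's top face is centred at crop (261,168), pixel (314.4,197.2), and midway between the fingers.

Scaled: 0.035 m is 0.56, 0.03 m is 0.48.

```bash
python3 -c "
from h import *
print(ray('wrist',(314.4,197.2),.114).round(4))"; python3 shift.py '[{"aperture":1, "tx":0.016, "tz":0.48}, {"aperture":1, "tz":0.56}, {"aperture":1, "tz":0.56}, {"aperture":1, "tz":0.352}, {"aperture":1}]'; python3 shift.py '[{"aperture":0}, {"aperture":0}, {"aperture":0}, {"aperture":0}, {"aperture":0}]'
```

```text
[0.503  0.2841 0.114 ]
time: 27.85
tool_pos: [0.5015, 0.2811, 0.0796]
tool_rot: [-0.001, 0.688, 0.725, -0.002]
contact_force: [0.1, 0.7, -0.4]
gripper_width: 0.996
grasp_force: 0.0
time: 28.48
tool_pos: [0.504, 0.2826, 0.0836]
tool_rot: [0.001, 0.688, 0.726, 0.002]
contact_force: [0.5, 0.2, 5.8]
gripper_width: 0.542
grasp_force: 61.9
```

Scaled: -0.04 m is -0.64, -0.03 m is -0.48.

```bash
python3 shift.py '[{"aperture":0, "tz":-0.16}, {"aperture":0, "tz":-0.48}, {"aperture":0, "tz":-0.64}, {"aperture":0}, {"aperture":0}]';python3 - <<'E'
from h import *
import cv2
cv2.imwrite("pics/w11.png",cv2.resize(grab_frame("wrist")[150:350,210:430,::-1],None,fx=2.5,fy=2.5))
togo([.5181,-.0925,.0856],1.723)
E
```

```text
time: 29.1
tool_pos: [0.5021, 0.2819, 0.1607]
tool_rot: [-0.0, 0.688, 0.726, -0.0]
contact_force: [-1.2, 0.2, -0.8]
gripper_width: 0.546
grasp_force: 61.7
tcp [0.5016 0.2817 0.1597] d_tool [-0.3744 -0.0032  0.0745] rotvec [-0.003  0.001 -0.099] F [-0.1 -0.  -0.8] w 0.544 grip 61.7 t 29.15
```

View pics/w11.png

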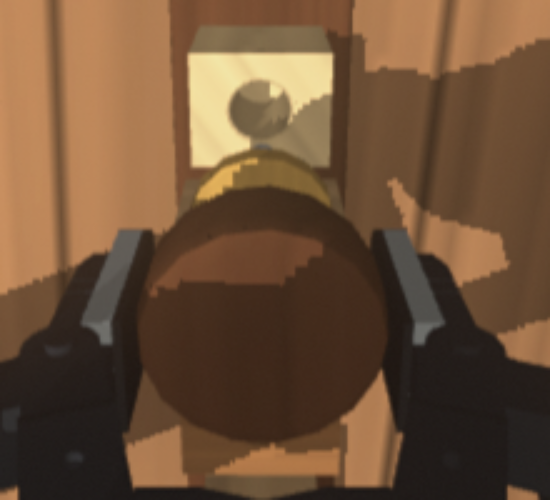

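The graver is held by the disc rim, level, with its top centred at pixel (315,284). I carry it to hole 1.

Scaled: -0.05 m is -0.8, -0.03 m is -0.48, -0.02 rad / 4 = -0.005.

```bash
python3 shift.py '[{"aperture":0, "tx":-0.48, "ty":0.016, "wz":-0.005}, {"aperture":0, "tx":-0.8, "ty":0.016, "wz":-0.005}, {"aperture":0, "tx":-0.8, "wz":-0.005}, {"aperture":0, "tx":-0.8, "ty":-0.016, "wz":-0.005}, {"aperture":0, "tx":-0.8, "ty":-0.016, "wz":-0.005}]'>/dev/null; python3 shift.py '[{"aperture":0, "tx":-0.8, "ty":-0.096}, {"aperture":0, "tx":-0.8, "ty":-0.096}, {"aperture":0, "tx":-0.48, "ty":-0.08}, {"aperture":0, "tx":-0.16, "ty":-0.048}, {"aperture":0}]';python3 - <<'E'
from h import *
togo([.5181,-.0925,.0856],1.723)
p=camera_params("wrist");z=probe_bus.state()["tool_pos"][2]-.083
print("top",ray(0,(315.2,284),z+.114,p).round(4))
E
```

```text
time: 30.4
tool_pos: [0.5256, -0.0881, 0.1601]
tool_rot: [-0.001, 0.651, 0.759, -0.0]
contact_force: [0.0, 0.3, -1.1]
gripper_width: 0.547
grasp_force: 61.7
tcp [ 0.5256 -0.0881  0.1601] d_tool [-0.0033 -0.008   0.0745] rotvec [-0.002 -0.001 -0.   ] F [ 0.   0.3 -1.1] w 0.547 grip 61.7 t 30.4
top [ 0.5262 -0.0857  0.1911]
```

Scaled: 0.02 m is 0.32, 0.015 m is 0.24.

```bash
python3 shift.py '[{"aperture":0, "tx":-0.08, "ty":-0.128, "tz":0.16}, {"aperture":0, "tz":0.32}, {"aperture":0, "tz":0.32}, {"aperture":0, "tz":0.24}, {"aperture":0}]'>/dev/null; python3 shift.py '[{"aperture":0, "tz":0.064}, {"aperture":0, "tz":0.032}, {"aperture":0}, {"aperture":0}]';python3 - <<'E'
from h import *
togo([.5181,-.0942,.0856],1.723)
E
```

```text
time: 31.52
tool_pos: [0.5194, -0.0946, 0.0907]
tool_rot: [0.0, 0.651, 0.759, 0.0]
contact_force: [0.6, 0.9, -0.8]
gripper_width: 0.544
grasp_force: 61.7
tcp [ 0.5194 -0.0946  0.0907] d_tool [ 0.0006 -0.0013  0.0051] rotvec [0.001 0.    0.001] F [ 0.6  0.9 -0.8] w 0.544 grip 61.7 t 31.52
```

Scaled: 0.003 m is 0.048, 0.002 m is 0.032.

```bash
python3 shift.py '[{"aperture":0, "tz":0.048}, {"aperture":0, "tz":0.032}, {"aperture":0}, {"aperture":0}]'; python3 shift.py '[{"aperture":1}, {"aperture":1}, {"aperture":1}, {"aperture":1}, {"aperture":1}]'>/dev/null; python3 shift.py '[{"aperture":1, "tz":-0.48}, {"aperture":1, "tz":-0.8}, {"aperture":1, "tz":-0.8}, {"aperture":1, "tz":-0.32}, {"aperture":1}]'; python3 shift.py '[{"aperture":1, "tx":0.8}, {"aperture":1, "tx":0.8}, {"aperture":1, "tx":0.8}, {"aperture":1, "tx":0.8}, {"aperture":1}]'; python3 - <<'E'
from h import *
import cv2,numpy as np
a=grab_frame("scene")[:,:,::-1];b=grab_frame("top")[:,:,::-1]
o=np.vstack([cv2.resize(a[150:320,130:330],(588,500))[:330],cv2.resize(b[170:240,350:510],(588,257))])
cv2.imwrite("pics/end.png",o)
E
```

```text
time: 32.02
tool_pos: [0.5192, -0.0946, 0.0856]
tool_rot: [0.0, 0.651, 0.759, -0.0]
contact_force: [-1.8, 0.2, 1.6]
gripper_width: 0.543
grasp_force: 61.7
time: 33.28
tool_pos: [0.5199, -0.0947, 0.2366]
tool_rot: [0.001, 0.651, 0.759, 0.001]
contact_force: [0.8, -0.6, -0.5]
gripper_width: 1.005
grasp_force: 0.0
time: 33.9
tool_pos: [0.4867, 0.1056, 0.232]
tool_rot: [-0.002, 0.649, 0.761, -0.002]
contact_force: [0.1, -0.9, -0.6]
gripper_width: 1.003
grasp_force: 0.0
```

View pics/end.png

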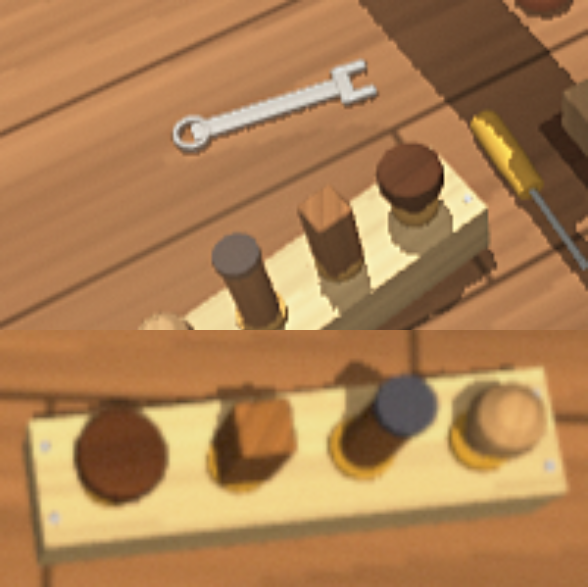

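All four tools stand upright on their collars in the bar, in the order graver, rasp, chisel, awl from the left. The top crop shows them at (120,455), (252,450), (385,420) and (500,425). The arm is clear, so I hand in.

```bash
python3 shift.py '[{"aperture":1}, {"aperture":1}, {"aperture":1}]' && python3 -c "
from plant import manip, job, probe_bus, grab_frame, camera_params
print(job.job_done())"
```

```text
time: 34.38
tool_pos: [0.4889, 0.1024, 0.2353]
tool_rot: [-0.0, 0.652, 0.759, -0.0]
contact_force: [-0.1, 0.5, -1.0]
gripper_width: 1.002
grasp_force: 0.0
the job is handed in; nothing more can be done
None
```

I moved all four tools into the new bar in the same left-to-right order (graver, rasp, chisel, awl), each upright on its collar in the final pictures, and handed the job in at about 34 s; no verdict came back.

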